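Grade amber on a rocking sieve

ROBOT

A 6-joint arm with a two-finger parallel gripper is mounted at the origin on a cart in front of the work surface, level with it; the furniture and walls round the work are solid. World frame = base frame: x ahead of the robot, y to its left, z up, the work surface at z = 0. Lengths are in m, angles in rad, forces in N, time in s.
With the tool pointing down it reaches from about 0.375 to 0.975 m from the base axis. Payload 3.8 kg.
Tool frame: the origin (TCP) lies midway between the tips of the shut fingers; the grasp point (between the pads) lies 19 mm behind it; z points along the fingers, y is the line along which they close (so a half turn about z gives the same grasp; the last joint's range is limited). The gripper opens to 88 mm and grips with 3 to 60 N. Pads are 18 mm wide; open, the fingers measure 123 mm over their backs; the gripper's body (75 mm by 187 mm) begins 45 mm behind the grasp point.
Start: joints at [-0.037, 0.264, 1.604, -0, 1.274, -0.037], TCP at [0.675, -0, 0.239] pointing down, gripper open.
Joint ranges: [-2.63, 2.63], [-0.94, 2.18], [0.31, 2.57], [-1.31, 4.45], [0, 2.66], [-2.55, 2.55]. Speed limits (rad/s): [2.57, 2.57, 3.14, 3.14, 3.14, 3.14].

INTERFACE

Orientations are given as a rotation vector (axis times angle).
In Python, from cell import manip, inverse_kinematics, cams, order gives the robot as it stands. Calls block until the motion is done:
- manip.move_pose(position, orientation): joint-space move of the TCP to a pose.
- manip.move_linear(position, rate=0.15, rot=None): straight line of the TCP; rot=None keeps the orientation; rate is the mean speed in m/s.
- manip.set_joints(angles): joint-space move.
- manip.set_gripper(opening, force=None): finger opening in m; force is the grip in N (None keeps the last); returns when the fingers have stopped.
- manip.dwell(seconds).
- inverse_kinematics(position, orientation): joint angles nearest the present ones, or None.
- manip.state(): the state.
- cams.capture(name): name is "scene" or "side" or "wrist"; returns a dict with "image" (384x512x3 uint8, blue, green, red), "z_map" (384x512 float32, m along the optical axis (not along the pixel's ray), 0 where there is no reading), "intrinsics" (3x3 intrinsics, pixels), "k1" (the pictures are not rectified: a ray, as slopes to the right and down, at radius r is drawn at 1 + k1 r^2 times it, then the intrinsics apply), "position" and "orientation" of the camera in the world; the wrist camera has in their place "T_tool_cam" (4x4, takes a point from camera to tool coordinates, whose origin is the TCP and whose axes are the flange's). Camera axes: x right, y down, z forward; pixel columns grow to the right and rows downward; lengths in m; the calibration is good to about 2 mm. A picture is of the moment at which its call begins: read the wrist's pose just before it.
A pose or a line that the arm cannot do raises manip.IKError and nothing moves.
- order.close_job(): hands the job in; it is judged then, once.
The state is a dict: "clock": time; "joint_pos": joint angles; "joint_velocities": joint speeds; "tau": joint torques, N m; "tool_pos": TCP position; "tcp_rot": TCP orientation; "contact_force": force on the tool from outside, world axes, zero at the start; "moment": the same for the moment, N m; "gripper_width": finger opening in m; "grasp_force": force on a finger pad.
Only numpy, scipy, OpenCV 4.12 (cv2) and the standard library are available. Lean on these libraries where they do the work, as an engineer would, in place of code of your own. Each camera call takes 0.05 s, during which the arm holds its last target. There are 200 camera calls.

TASK

Sort the amber on the rocking sieve by size, without touching the stones: move the white dish along until it stands against the black stop bar under the spout, and gently press down the sieve's closed end so that all three small stones drop through the openings into the pan while the three large ones stay on the sieve. Only then press down the bridge over the spout so that the large stones slide into the dish, and let the sieve swing back level. Leave the torch, loupe, marker pen and pocket magnifier where they are, and never force the sieve hard against its stops.

Things in the scene. Friction and masses are not known exactly. Their poses are not given: they have to be found in the camera images.
- stand: Fixed grey stand of the rocking sieve, base plate 140 x 250 mm. Origin on the table below the pivot axis; own z up, own +y towards the spout end, own x along the pivot axis. Two cheeks (outer faces 66 mm either side of the centre, 153 mm high) carry the pivot, whose axis is 142 mm above the table.
- rocker (a joint): Tilt of the aluminium rocking sieve (rad) about the pivot axis: 0 level, positive = closed end down, spout end up; negative = spout end down; stops at +0.45 and -0.45. A spring centres it: about 5 N on either end holds it at a stop; let go, it swings back, without bouncing, to within about 0.1 rad of level. Polished: stones start to slide at a tilt of about 0.13 to 0.21 rad.
- deck (a point): Point on the tilting sieve, on its pivot axis at floor height, midway between the walls; axes tilt with the sieve, own +y to the spout, own z up from the floor. The sieve is a channel 80 mm wide inside, side walls 26 mm high; plain deck, where all stones start, from the spout lip (own y = +170 mm) to -11 mm.
- pad (a point): Middle of the top face of the black rubber press pad outside the closed end, 40 mm (along x) x 26 mm (along y); 206 mm from the pivot axis, 36 mm above the sieve floor. Axes as deck.
- bridge (a point): Middle of the top face of the black rubber bridge across the spout end, 88 mm (along x) x 22 mm (along y); 157 mm from the pivot axis, 58 mm above the sieve floor, open below (50 mm high) so that stones pass under it. The spout lip is at 170 mm. Axes as deck.
- pan (a point): Centre of the inner floor of the fixed pan under the openings (inside 108 x 207 mm, walls 36 mm high above this floor). Axes as stand.
- dish: Loose white oblong dish, 118 (own x) x 158 (own y) x 58 mm high, 0.13 to 0.25 kg, with sloping walls and a few stones stuck in its bottom near one end. Origin at the centre of its underside. It starts about 9 to 15 cm beyond its place, roughly in line with the sieve (within 12 mm and 0.2 rad). Pushed home, its origin lies about 153 mm from the pivot axis.
- small_a: Small amber stone, 12 x 22 x 10 mm, 10 g; starts on the sieve's plain deck. Its origin is the centre of its underside as it first lies, long side along its own y.
- small_b: Small amber stone, 14 x 22 x 8 mm, 10 g; starts on the sieve's plain deck. Its origin is the centre of its underside as it first lies, long side along its own y.
- small_c: Small amber stone, 12 x 26 x 8 mm, 10 g; starts on the sieve's plain deck. Its origin is the centre of its underside as it first lies, long side along its own y.
- large_a: Large amber stone, 36 x 59 x 17 mm, 20 g; starts on the sieve's plain deck. Its origin is the centre of its underside as it first lies, long side along its own y.
- large_b: Large amber stone, 36 x 66 x 16 mm, 20 g; starts on the sieve's plain deck. Its origin is the centre of its underside as it first lies, long side along its own y.
- large_c: Large amber stone, 36 x 56 x 15 mm, 20 g; starts on the sieve's plain deck. Its origin is the centre of its underside as it first lies, long side along its own y.
- torch: Bystander: silver pocket torch standing upright, 33 x 33 x 106 mm; origin at the centre of its foot.
- loupe: Bystander: folding loupe lying flat, 29 x 39 x 16 mm; origin at the centre of its underside.
- marker_pen: Bystander: black and white marker pen lying along its own y, 17 x 135 x 16 mm; origin at the centre of its underside.
- pocket_magnifier: Bystander: white folding magnifier standing open, 42 x 72 x 84 mm; origin at the centre of its underside.
- stop (a point): Middle of the top outer edge of the stand's black rubber stop bar for the dish: bar 100 mm long along the stand's x, top 30 mm above the table, outer face 80 mm from the pivot axis. Axes as stand.
- mesh (a point): Middle of the sieve's openings, at floor height: 3 rows (along own y) of 2, each about 28 x 24 mm between round bars, own y of deck -11 to -103 mm; beyond lies a plain landing up to the end wall at -187 mm. At times a small stone rides over the openings (rarer if tilted slowly) or a large one catches on a bar; rocking back the other way frees it. Axes as deck.

How it is judged:
On the way:
1. all three small stones lie in the pan while all three large stones are still on the sieve (x of small_a in the frame of pan between -0.056 and 0.056 m and y of small_a in the frame of pan between -0.106 and 0.106 m and z of small_a in the frame of pan between -0.004 and 0.036 m and x of small_b in the frame of pan between -0.056 and 0.056 m and y of small_b in the frame of pan between -0.106 and 0.106 m and z of small_b in the frame of pan between -0.004 and 0.036 m and x of small_c in the frame of pan between -0.056 and 0.056 m and y of small_c in the frame of pan between -0.106 and 0.106 m and z of small_c in the frame of pan between -0.004 and 0.036 m and x of large_a in the frame of deck between -0.043 and 0.043 m and y of large_a in the frame of deck between -0.19 and 0.165 m and z of large_a in the frame of deck between -0.012 and 0.06 m and x of large_b in the frame of deck between -0.043 and 0.043 m and y of large_b in the frame of deck between -0.19 and 0.165 m and z of large_b in the frame of deck between -0.012 and 0.06 m and x of large_c in the frame of deck between -0.043 and 0.043 m and y of large_c in the frame of deck between -0.19 and 0.165 m and z of large_c in the frame of deck between -0.012 and 0.06 m), for 0.1 s.
At the end, for the whole second after the job is handed in: All three small stones lie in the fixed pan and all three large stones in the white dish, at rest; the dish stands upright against the stop bar (gap under about 15 mm, within 40 mm of the sieve's centre line); the sieve is let go and within 0.15 rad of level (x of small_a in the frame of pan between -0.056 and 0.056 m and y of small_a in the frame of pan between -0.106 and 0.106 m and z of small_a in the frame of pan between -0.004 and 0.036 m and x of small_b in the frame of pan between -0.056 and 0.056 m and y of small_b in the frame of pan between -0.106 and 0.106 m and z of small_b in the frame of pan between -0.004 and 0.036 m and x of small_c in the frame of pan between -0.056 and 0.056 m and y of small_c in the frame of pan between -0.106 and 0.106 m and z of small_c in the frame of pan between -0.004 and 0.036 m and x of large_a in the frame of dish between -0.055 and 0.055 m and y of large_a in the frame of dish between -0.075 and 0.075 m and z of large_a in the frame of dish between -0.002 and 0.058 m and x of large_b in the frame of dish between -0.055 and 0.055 m and y of large_b in the frame of dish between -0.075 and 0.075 m and z of large_b in the frame of dish between -0.002 and 0.058 m and x of large_c in the frame of dish between -0.055 and 0.055 m and y of large_c in the frame of dish between -0.075 and 0.075 m and z of large_c in the frame of dish between -0.002 and 0.058 m and y of dish in the frame of stand between 0.1 and 0.172 m and x of dish in the frame of stand between -0.043 and 0.043 m and angle between dish's own z axis and vertical below 0.1 rad and value of joint rocker between -0.15 and 0.15 rad and linear speed of each of small_a, small_b, small_c, large_a, large_b, large_c, dish below 0.03 m/s); the robot touches nothing.
It fails at once if a finger touches a stone (contact force between the fingers and small_a above 0.5 N or contact force between the fingers and small_b above 0.5 N or contact force between the fingers and small_c above 0.5 N or contact force between the fingers and large_a above 0.5 N or contact force between the fingers and large_b above 0.5 N or contact force between the fingers and large_c above 0.5 N).
It fails at once if the sieve or its stand is pressed with more than 80 N (contact force between the fingers and stand above 80 N).
It fails at once if a bystander is moved more than 30 mm or knocked over (distance of any of torch, loupe, marker_pen, pocket_magnifier from where it was at the start of the episode above 0.03 m or angle between torch's own z axis and vertical above 0.4 rad).
It also fails if it takes over 72 s, if anything falls off the work surface, if the arm or the gripper's body presses on something with over 40 N, if the wrist force passes 120 N, or if a joint passes its speed limit or range.

## Working session

There is one attempt and no reset: what is moved stays moved. The work goes in short steps, each a Python script; the robot and the scene stay as the last script left them, time stands still between calls to the robot, and variables do not carry over. Pictures are saved under pics/ and viewed, at most 10 in all, crops included, and the job is handed in when it is done.

```bash
mkdir -p pics
cat > h.py <<'E'
import numpy as np, cv2
from scipy.spatial.transform import Rotation as R
from cell import manip, inverse_kinematics, cams, order
def cloud(c):
    """world points HxWx3 from scene/side capture (NaN where none)"""
    K=np.array(c["intrinsics"]); z=c["z_map"]; h,w=z.shape
    u,v=np.meshgrid(np.arange(w),np.arange(h))
    D=np.array([c["k1"],0,0,0,0.])
    p=cv2.undistortPoints(np.stack([u,v],-1).reshape(-1,1,2).astype(np.float64),K,D).reshape(h,w,2)
    P=np.dstack([p[...,0]*z,p[...,1]*z,z]); P[z==0]=np.nan
    o=np.array(c["orientation"]); 
    M=o if o.shape==(3,3) else R.from_rotvec(o).as_matrix()
    return P@M.T+np.array(c["position"])
E
python3 - <<'E'
from h import *
print(manip.state())
ims=[]
for n in("scene","side"):
    c=cams.capture(n); ims.append(c["image"]); np.savez("pics/%s0.npz"%n,P=cloud(c),im=c["image"])
    print(n,c["position"],c["orientation"],c["intrinsics"],c["k1"])
    cv2.imwrite("pics/%s0.png"%n,cv2.resize(c["image"],(800,600),interpolation=cv2.INTER_CUBIC))
E
```

```text
{'clock': 0.0, 'joint_pos': array([-3.69177488e-02,  2.64764968e-01,  1.60532347e+00,  5.30523011e-06,
        1.27368651e+00, -3.69059517e-02]), 'joint_velocities': array([ 0.00145397, -0.00121902,  0.00016621,  0.00111828, -0.0021299 ,
        0.00065519]), 'tau': array([-9.59501231e-04, -5.02113855e+01, -3.56871557e+01,  7.25938403e-02,
        2.92220683e-02, -1.93505334e-04]), 'tool_pos': array([6.74315830e-01, 1.31671277e-05, 2.37407316e-01]), 'tcp_rot': array([-2.22032257, -2.22029292,  0.0023258 ]), 'contact_force': array([ 0.3215552 , -0.03428593,  0.02989952]), 'moment': array([ 0.00816603,  0.00134625, -0.005783  ]), 'grasp_force': 0.0, 'gripper_width': 0.08845088190891325}
scene [ 0.1913042  -0.45078659  0.78568997] [-2.2996666   0.9159193  -0.35244077] [[357.67147317   0.         259.93803076]
 [  0.         357.67147317 194.12785822]
 [  0.           0.           1.        ]] 0.02411796047410991
side [ 0.22838591 -1.03753704  0.83435098] [-2.12529395  0.35817062 -0.19449785] [[449.15654565   0.         255.06650399]
 [  0.         449.15654565 193.66917395]
 [  0.           0.           1.        ]] -0.1476220399522642
```

View pics/scene0.png

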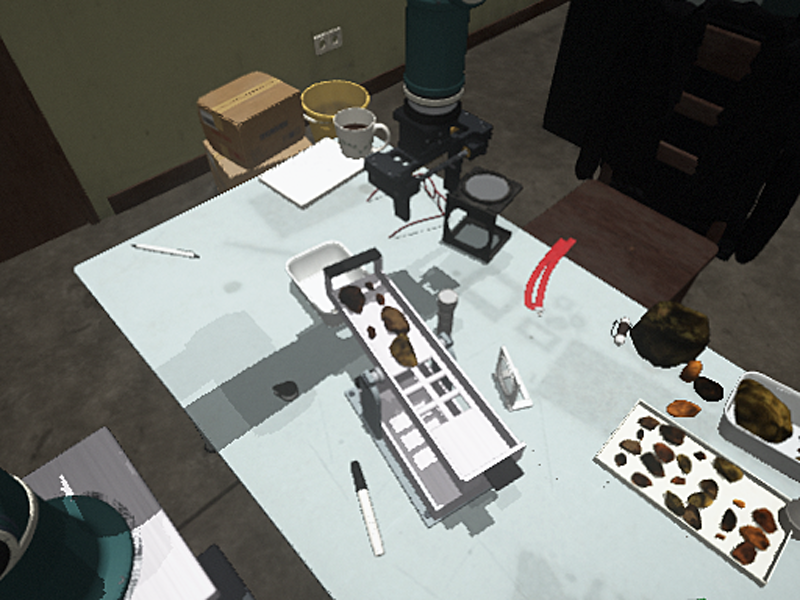

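View pics/side0.png

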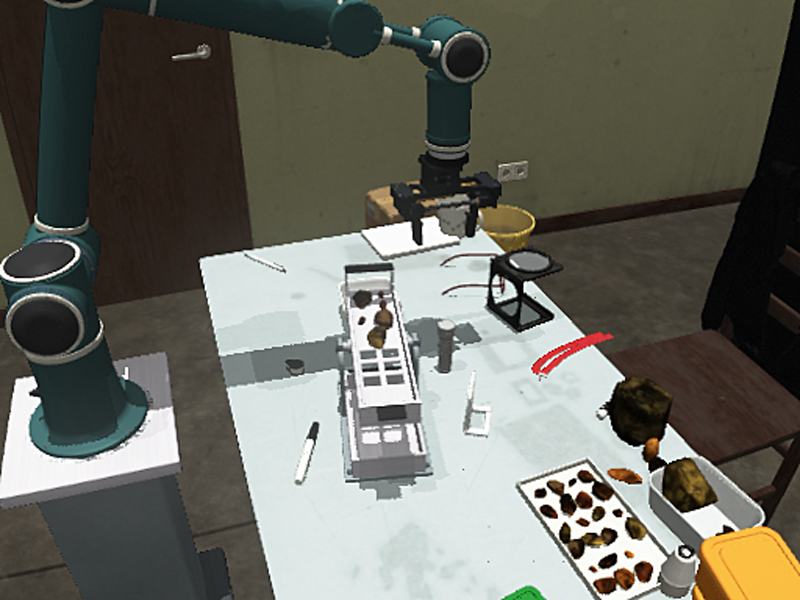

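The scene picture shows the sieve with its bridge at about (355,263), in 800x600 pixels, and its closed end at (490,465). The dish is behind the bridge at (325,270), the six stones are at (350-410, 290-355), and the torch (447,315), magnifier (510,378), pen (367,510) and loupe (287,388) stand around it. Next I measure these from the depth.

Run:
```python
from h import *
for n in("scene","side"):
    d=np.load(f"pics/{n}0.npz"); P=d["P"]; im=d["im"].astype(int)
    br=im.sum(2); S=800/512
    def reg(x0,y0,x1,y1):
        m=np.zeros(br.shape,bool); m[int(y0/S):int(y1/S)+1,int(x0/S):int(x1/S)+1]=1; return m&np.isfinite(P[...,2])
    boxes={"scene":dict(bridge=(315,240,390,300),pad=(440,430,530,510),sieve=(330,280,530,500),dish=(280,235,370,315),torch=(435,285,460,345),magn=(495,340,535,412),pen=(345,455,390,560),loupe=(270,375,302,402)),
           "side":dict(bridge=(338,258,400,285),pad=(360,380,425,425),sieve=(335,280,430,430),dish=(340,255,405,290),torch=(435,318,458,375),magn=(460,370,495,440),pen=(290,418,325,488),loupe=(283,355,306,377))}[n]
    for k,b in boxes.items():
        m=reg(*b)
        lo,hi={"bridge":(.185,.215),"pad":(.155,.19),"sieve":(.16,.18),"dish":(.045,.066)}.get(k,(.008,.12))
        m&=(P[...,2]>lo)&(P[...,2]<hi)
        if k in("bridge","pad"): m&=br<150
        q=P[m]
        if len(q)<5: print(n,k,len(q)); continue
        r=cv2.minAreaRect(q[:,:2].astype(np.float32)*1000)
        print(n,k,len(q),"med",np.median(q,0).round(3),"min",q.min(0).round(3),"max",q.max(0).round(3),"rect",np.round(r[0]),np.round(r[1]),round(r[2],1))
```

```text
scene bridge 100 med [0.519 0.012 0.199] min [ 0.493 -0.006  0.196] max [0.577 0.027 0.201] rect [535.  10.] [20. 84.] 77.6
scene pad 35 med [ 0.456 -0.335  0.176] min [ 0.438 -0.358  0.173] max [ 0.48  -0.326  0.179] rect [ 458. -343.] [26. 38.] 75.7
scene sieve 1356 med [ 0.468 -0.284  0.167] min [ 0.42  -0.359  0.16 ] max [0.571 0.012 0.18 ] rect [ 495. -177.] [367.  90.] 77.9
scene dish 317 med [0.575 0.186 0.055] min [0.503 0.052 0.045] max [0.632 0.206 0.061] rect [567. 126.] [158. 118.] 83.6
scene torch 305 med [ 0.645 -0.082  0.085] min [ 0.637 -0.093  0.011] max [ 0.669 -0.062  0.107] rect [652. -78.] [31. 31.] 14.6
scene magn 381 med [ 0.636 -0.228  0.055] min [ 0.62  -0.269  0.008] max [ 0.657 -0.191  0.085] rect [ 650. -230.] [74. 33.] 63.4
scene pen 416 med [ 0.354 -0.217  0.014] min [ 0.323 -0.275  0.008] max [ 0.431 -0.152  0.019] rect [ 372. -222.] [134.  59.] 59.7
scene loupe 119 med [0.384 0.013 0.015] min [ 0.37  -0.005  0.009] max [0.401 0.029 0.019] rect [386.  14.] [28. 35.] 15.1
side bridge 73 med [0.52  0.009 0.2  ] min [ 0.491 -0.007  0.195] max [0.575 0.023 
[... 222 characters left out ...]
.359  0.16 ] max [0.578 0.018 0.18 ] rect [ 498. -168.] [387.  89.] 77.7
side dish 148 med [0.583 0.196 0.053] min [0.518 0.137 0.045] max [0.63  0.208 0.063] rect [582. 182.] [ 57. 118.] 72.1
side torch 302 med [ 0.65  -0.086  0.069] min [ 0.637 -0.095  0.009] max [ 0.669 -0.062  0.109] rect [653. -79.] [34. 31.] 10.1
side magn 141 med [ 0.63  -0.243  0.061] min [ 0.618 -0.27   0.008] max [ 0.675 -0.192  0.085] rect [ 648. -229.] [75. 37.] 67.5
side pen 227 med [ 0.353 -0.222  0.014] min [ 0.321 -0.275  0.008] max [ 0.388 -0.151  0.02 ] rect [ 355. -213.] [137.  17.] 63.3
side loupe 74 med [0.385 0.011 0.016] min [ 0.37  -0.005  0.008] max [0.401 0.031 0.02 ] rect [385.  14.] [27. 38.] 19.4
```

```bash
cat >> h.py <<'E'
PAD=np.array([.4585,-.343]); BR=np.array([.5345,.0095])
u=(BR-PAD)/np.linalg.norm(BR-PAD); xs=np.array([u[1],-u[0]])
PIV=(PAD+206*u/1000+BR-157*u/1000)/2
ROT=R.from_matrix(np.array([[u[0],xs[0],0],[u[1],xs[1],0],[0,0,-1]])).as_rotvec()
def at(x,y,z): return np.r_[PIV+x*xs+y*u,z]   # stand frame -> world
def stand(P): d=P[...,:2]-PIV; return np.stack([d@xs,d@u,P[...,2]],-1)
E
python3 - <<'E'
from h import *
print(PIV,u,manip.state()["clock"])
S=800/512
for n in("scene","side"):
    P=np.load(f"pics/{n}0.npz")["P"]; q=stand(P).reshape(-1,3)
    m=(abs(q[:,0])<.16)&(q[:,1]>.36)&(q[:,1]<.5)&(q[:,2]>.015)&(q[:,2]<.3); print(n,"behind dish",m.sum(), q[m].min(0) if m.any() else"", q[m].max(0) if m.any() else "")
    m=(q[:,0]>.06)&(q[:,0]<.3)&(q[:,1]>.2)&(q[:,1]<.45)&(q[:,2]>.03)&(q[:,2]<.22); print("right side",m.sum(), np.percentile(q[m],[1,50,99],axis=0).round(3) if m.any() else "")
    m=(q[:,0]<-.06)&(q[:,0]>-.2)&(q[:,1]>.15)&(q[:,1]<.45)&(q[:,2]>.03)&(q[:,2]<.25); print("left",m.sum())
for y in(.392,.24): print(inverse_kinematics(at(.005,y,.025),ROT))
E
```

```text
[ 0.50166362 -0.14280032] [0.21075993 0.97753785] 0.1
scene behind dish 0  
right side 516 [[0.061 0.202 0.03 ]
 [0.279 0.263 0.114]
 [0.3   0.34  0.131]]
left 0
side behind dish 1 [0.02882763 0.36104141 0.05132167] [0.02882763 0.36104141 0.05132167]
right side 379 [[0.067 0.201 0.031]
 [0.278 0.266 0.114]
 [0.3   0.342 0.133]]
left 0
[ 3.46703767e-01  3.96042551e-01  1.85881932e+00 -8.88178420e-16
  8.86730786e-01  5.59056058e-01]
[ 1.17351950e-01  2.82283736e-01  2.01765098e+00 -8.88178420e-16
  8.41657938e-01  3.29704241e-01]
```

Run:
```python
from h import *
manip.set_gripper(.06)
manip.move_pose(at(.005,.395,.2),ROT)
manip.move_linear(at(.005,.395,.025),rate=.15)
f0=manip.state()["contact_force"].copy()
manip.move_linear(at(.003,.26,.025),rate=.06)
print("f",(manip.state()["contact_force"]-f0).round(2))
y=.26
while y>.225:
    y-=.003; manip.move_linear(at(.002,y,.025),rate=.03)
    f=(manip.state()["contact_force"]-f0)[:2]@u
    print(round(y,3),f.round(2))
    if f>5: break
manip.move_linear(at(.002,y+.03,.025),rate=.1)
manip.move_linear(at(.002,y+.03,.25),rate=.2)
s=manip.state(); print(s["clock"])
manip.set_gripper(0)
c=cams.capture("scene"); cv2.imwrite("pics/s1.png",cv2.resize(c["image"][100:330,130:400],(800,681))[:600]); P=stand(cloud(c)).reshape(-1,3)
m=(abs(P[:,0])<.1)&(P[:,1]>.06)&(P[:,1]<.4)&(P[:,2]>.045)&(P[:,2]<.064)
r=cv2.minAreaRect(P[m,:2].astype(np.float32)*1000); print(r)
```

```text
f [ 0.25  0.03 -0.07]
0.257 -0.4
0.254 -0.17
0.251 0.29
0.248 0.36
0.245 -0.36
0.242 1.5
0.239 10.73
8.9
((-38.45459747314453, 154.21287536621094), (157.73974609375, 39.29826736450195), 89.50875091552734)
```

View pics/s1.png

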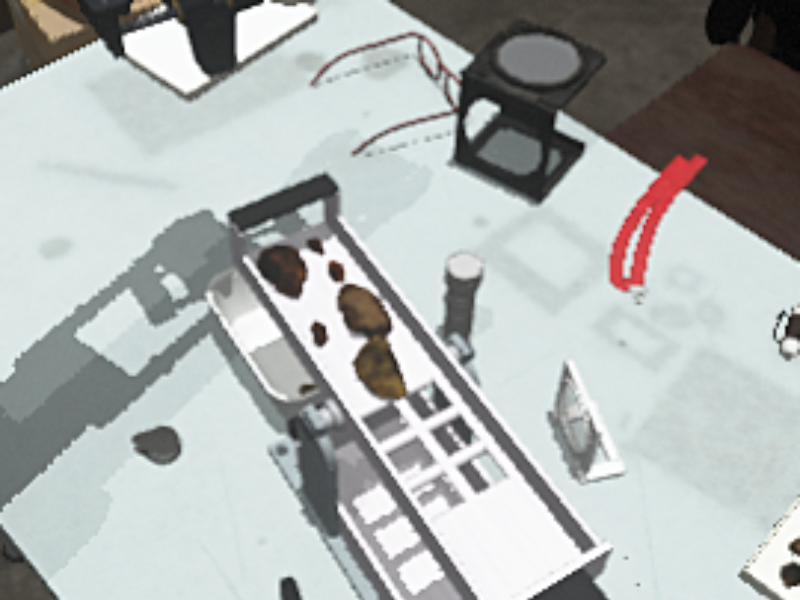

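The dish is home: centre 154 mm from the pivot, square, and about 1 mm off the centre line. All six stones are still on the plain deck. Now I tilt the closed end down slowly.

```bash
cat >> h.py <<'E'
def pad_at(t,dz=0): return at(0,-(.206*np.cos(t)+.036*np.sin(t)),.141+.036*np.cos(t)-.206*np.sin(t)+dz)
def br_at(t,dz=0):  # t = spout-down angle, positive
    return at(0,.157*np.cos(t)+.058*np.sin(t),.141+.058*np.cos(t)-.157*np.sin(t)+dz)
def sweep(fn,a,b,w,step=.025):
    """tilt a->b at w rad/s"""
    ts=np.linspace(a,b,max(2,int(abs(b-a)/step)+1))
    for t0,t1 in zip(ts[:-1],ts[1:]):
        p=fn(t1); manip.move_linear(p,rate=max(np.linalg.norm(p-fn(t0))/(abs(t1-t0)/w),.004))
def crop(c,name,b=(140,140,345,370)):
    y0,x0,y1,x1=b; cv2.imwrite(name,cv2.resize(c["image"][y0:y1,x0:x1],(int((x1-x0)*600/(y1-y0)),600),interpolation=cv2.INTER_CUBIC))
E
python3 - <<'E'
from h import *
manip.move_linear(at(.002,.269,.27),rate=.3)
manip.move_pose(pad_at(0,.06),ROT)
manip.move_linear(pad_at(0,.004),rate=.1)
f0=manip.state()["contact_force"].copy()
sweep(pad_at,0,.10,.15); print(manip.state()["clock"],(manip.state()["contact_force"]-f0).round(2))
sweep(pad_at,.10,.26,.05); 
manip.dwell(.7)
s=manip.state(); print(s["clock"],(s["contact_force"]-f0).round(2),s["tool_pos"]-pad_at(.26))
c=cams.capture("scene"); crop(c,"pics/s2.png")
E
```

```text
13.9833 [ 0.4  -0.21  0.56]
18.7833 [-0.24 -0.32  1.73] [ 7.01159224e-06 -4.11090875e-05  4.12557177e-05]
```

View pics/s2.png

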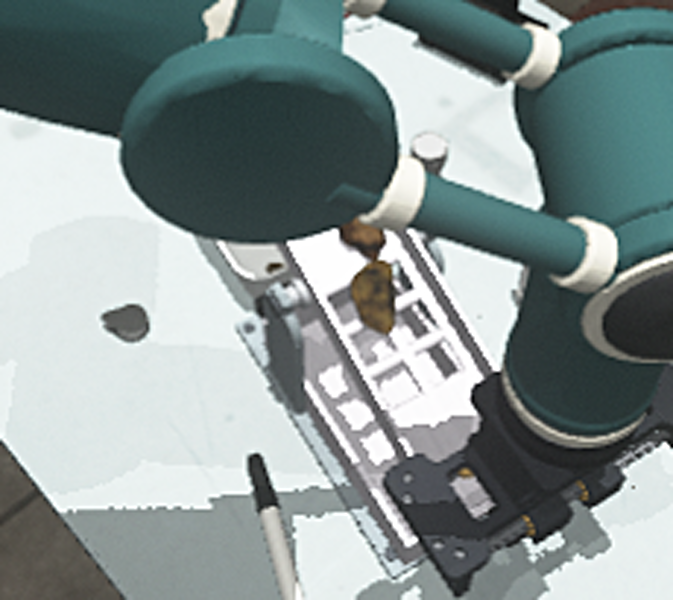

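The view is partly hidden by the arm. One large stone has moved onto the openings at (375,295) and a second is following it. I tilt further, slowly, and look from the side as well.

Run:
```python
from h import *
sweep(pad_at,.26,.39,.06); manip.dwell(.8)
s=manip.state(); print(s["clock"],s["contact_force"].round(2))
a=cams.capture("side")["image"][130:310,190:300]; b=cams.capture("wrist")["image"]; 
a=cv2.resize(a,(367,600),interpolation=cv2.INTER_CUBIC); b=cv2.resize(b,(432,324))
o=np.zeros((600,800,3),np.uint8); o[:,:367]=a; o[:324,368:]=b; cv2.imwrite("pics/s3.png",o)
```

```text
22.55 [ 0.37 -0.48  2.54]
```

View pics/s3.png

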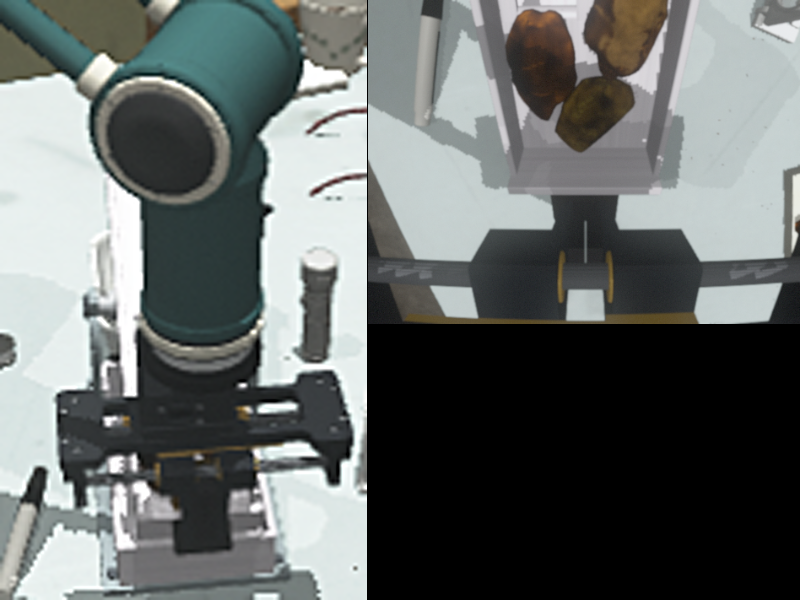

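The wrist view shows all three large stones resting on the landing. I let the sieve back level gently, then find where the small stones went.

Run:
```python
from h import *
sweep(pad_at,.39,-.05,.25,.05)
manip.move_linear(at(0,-.20,.33),rate=.3); manip.dwell(.1)
b=cams.capture("wrist"); T=np.array(b["T_tool_cam"]); print(T.round(3)); print(manip.state()["clock"])
cv2.imwrite("pics/s4.png",cv2.resize(b["image"],(800,600),interpolation=cv2.INTER_CUBIC))
```

```text
[[ 0.    -0.949 -0.315  0.082]
 [ 1.     0.001 -0.001 -0.   ]
 [ 0.001 -0.315  0.949 -0.147]
 [ 0.     0.     0.     1.   ]]
26.3583
```

View pics/s4.png

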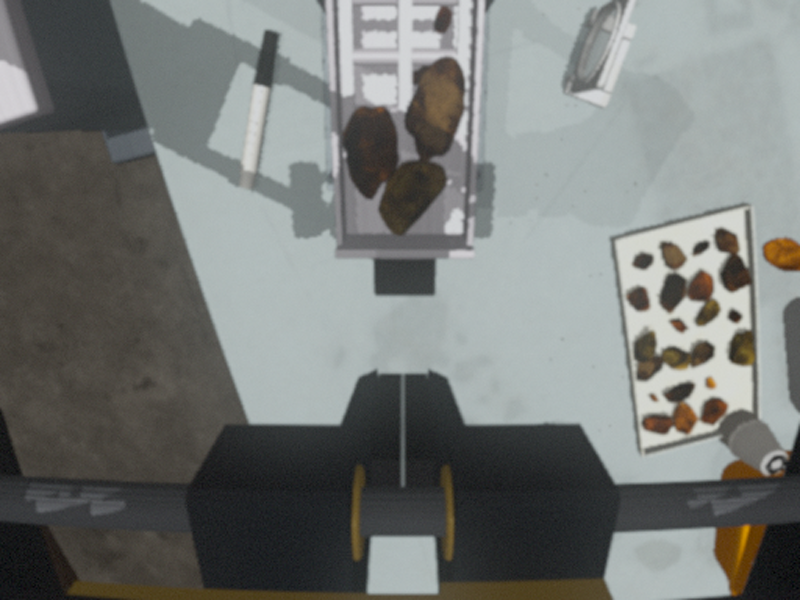

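The three large stones are on the landing at (370,150), (437,105) and (412,195). One small stone shows at (443,18) near an opening. I need the camera further along the sieve, with depth.

```bash
cat >> h.py <<'E'
def wrist():
    s=manip.state(); c=cams.capture("wrist"); T=np.array(c["T_tool_cam"])
    W=R.from_rotvec(s["tcp_rot"]).as_matrix()
    c["orientation"]=W@T[:3,:3]; c["position"]=W@T[:3,3]+s["tool_pos"]; return c
def stones(c,amin=15):
    q=stand(cloud(c)); im=c["image"].astype(int)
    m=(im[...,2]-im[...,0]>14)&(im[...,2]<200)&(abs(q[...,0])<.075)&(q[...,1]>-.24)&(q[...,1]<.24)&(q[...,2]>.0)&(q[...,2]<.2)
    n,l,st,ce=cv2.connectedComponentsWithStats(m.astype(np.uint8))
    for i in range(1,n):
        if st[i,4]>=amin:
            p=q[l==i]; print("blob px",ce[i].round(),"n",st[i,4],"stand",np.median(p,0).round(3),"zrange",np.percentile(p[:,2],[5,95]).round(3),"ext",np.ptp(p[:,:2],axis=0).round(3))
E
python3 - <<'E'
from h import *
manip.move_linear(at(0,-.06,.36),rate=.3); manip.dwell(.1)
b=wrist(); stones(b); print(manip.state()["clock"])
cv2.imwrite("pics/s5.png",cv2.resize(b["image"],(800,600),interpolation=cv2.INTER_CUBIC))
E
```

```text
blob px [280. 115.] n 22 stand [ 0.031 -0.023  0.019] zrange [0.017 0.02 ] ext [0.009 0.006]
blob px [262. 208.] n 1936 stand [ 0.008 -0.118  0.143] zrange [0.137 0.148] ext [0.067 0.088]
27.1333
```

View pics/s5.png

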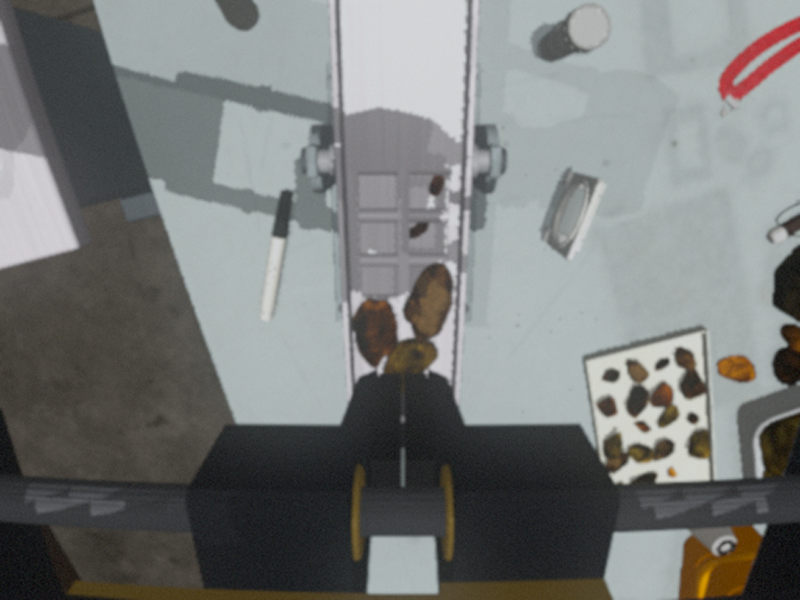

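Two small stones show through the openings at (437,185) and (418,230), and the deck behind them is clear. The third is not visible yet, so I look from several angles in one composite.

Run:
```python
from h import *
def st2(c,tag):
    q=stand(cloud(c)); im=c["image"].astype(int)
    m=(im[...,2]-im[...,0]>6)&(im.sum(2)<260)&(abs(q[...,0])<.05)&(q[...,1]>-.2)&(q[...,1]<.17)&(q[...,2]>.0)&(q[...,2]<.2)
    n,l,s,ce=cv2.connectedComponentsWithStats(m.astype(np.uint8))
    for i in range(1,n):
        if 8<s[i,4]<400: p=q[l==i]; print(tag,"px",ce[i].round(),s[i,4],"stand",np.median(p,0).round(3))
o=np.zeros((600,800,3),np.uint8)
for k,(x,y) in enumerate([(-.09,-.02),(.09,-.02),(0,.08)]):
    manip.move_linear(at(x,y,.33),rate=.3); manip.dwell(.05); c=wrist(); st2(c,k)
    q=stand(cloud(c)); m=(abs(q[...,0])<.05)&(q[...,1]>-.2)&(q[...,1]<.12)&(q[...,2]>0)&(q[...,2]<.19)
    cx=int(np.median(np.nonzero(m)[1])); x0=min(max(cx-66,0),512-133)
    o[:, k*200:(k+1)*200]=cv2.resize(c["image"][0:300,x0:x0+133],(200,451),interpolation=cv2.INTER_CUBIC)[:600] if 0 else cv2.copyMakeBorder(cv2.resize(c["image"][0:300,x0:x0+133],(200,451),interpolation=cv2.INTER_CUBIC),0,149,0,0,cv2.BORDER_CONSTANT)
c=cams.capture("side"); st2(c,"side"); o[:330,600:]=cv2.resize(c["image"][150:315,200:300],(200,330),interpolation=cv2.INTER_CUBIC)
c=cams.capture("scene"); st2(c,"scene"); o[330:,600:]=cv2.resize(c["image"][180:342,215:335],(200,270),interpolation=cv2.INTER_CUBIC)
cv2.imwrite("pics/s6.png",o); print(manip.state()["clock"])
```

```text
0 px [360. 218.] 178 stand [ 0.024 -0.081  0.143]
0 px [361. 242.] 54 stand [ 0.027 -0.109  0.146]
1 px [226. 133.] 10 stand [ 0.044 -0.003  0.022]
2 px [255. 347.] 114 stand [-0.003 -0.167  0.14 ]
side px [246. 254.] 377 stand [ 0.002 -0.133  0.141]
scene px [233. 231.] 9 stand [-0.014  0.112  0.013]
scene px [292. 254.] 34 stand [ 0.025 -0.082  0.142]
scene px [296. 267.] 113 stand [ 0.012 -0.109  0.142]
scene px [278. 264.] 10 stand [ 0.031 -0.034  0.018]
29.375
```

View pics/s6.png

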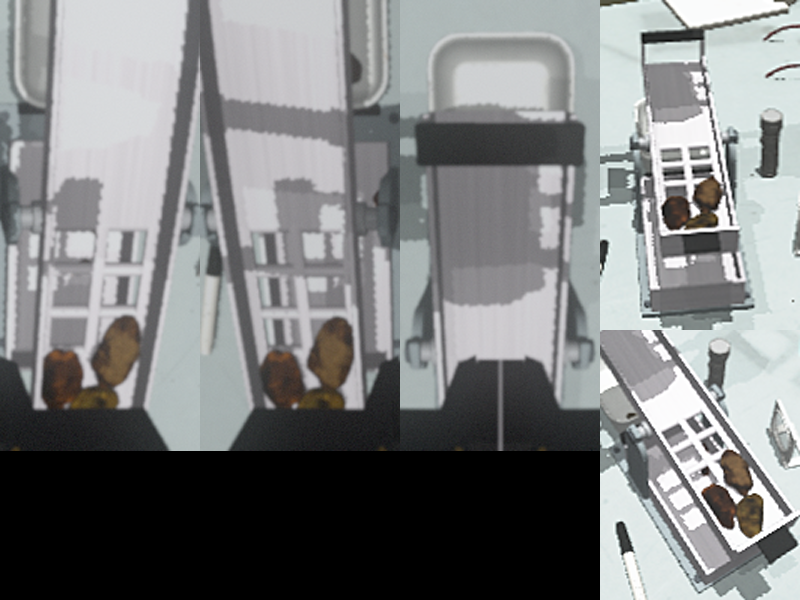

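The deck is clear except for the large stones, and the pan stones sit at z of about 0.02. Next I count distinct amber blobs at pan height from a few more views, using numbers only.

Run:
```python
from h import *
for x,y in[(.14,.0),(.14,-.06),(0,-.06),(.0,-.02),(-.14,-.04)]:
    manip.move_linear(at(x,y,.35),rate=.35); manip.dwell(.05); c=wrist()
    q=stand(cloud(c)); im=c["image"].astype(int)
    m=(im[...,2]-im[...,0]>5)&(im.sum(2)<270)&(abs(q[...,0])<.056)&(q[...,1]>-.19)&(q[...,1]<.06)&(q[...,2]>.006)&(q[...,2]<.06)
    n,l,s,ce=cv2.connectedComponentsWithStats(m.astype(np.uint8),connectivity=8)
    for i in range(1,n):
        if s[i,4]>=4: p=q[l==i]; print((x,y),"px",ce[i].round(),s[i,4],"min",p.min(0).round(3),"max",p.max(0).round(3), "col",im[l==i].mean(0).round())
    np.savez(f"pics/w_{x}_{y}.npz",q=q,im=c["image"])
print(manip.state()["clock"])
```

```text
(0.14, 0.0) px [177. 188.] 14 min [ 0.012 -0.077  0.017] max [ 0.019 -0.067  0.023] col [67. 69. 74.]
(0.14, -0.06) px [181. 119.] 10 min [ 0.027 -0.029  0.018] max [ 0.03  -0.023  0.022] col [63. 65. 73.]
(0.14, -0.06) px [182. 125.] 10 min [ 0.027 -0.036  0.017] max [ 0.033 -0.033  0.021] col [65. 67. 73.]
(0.14, -0.06) px [174. 149.] 19 min [ 0.012 -0.075  0.016] max [ 0.018 -0.064  0.022] col [62. 63. 69.]
(0, -0.06) px [279. 120.] 65 min [ 0.025 -0.037  0.016] max [ 0.036 -0.021  0.022] col [62. 65. 75.]
(0, -0.06) px [266. 149.] 31 min [ 0.009 -0.075  0.018] max [ 0.019 -0.066  0.023] col [55. 57. 64.]
(0.0, -0.02) px [277. 152.] 8 min [ 0.026 -0.036  0.019] max [ 0.032 -0.034  0.021] col [72. 72. 80.]
(-0.14, -0.04) px [373. 137.] 15 min [ 0.027 -0.036  0.018] max [ 0.034 -0.028  0.022] col [76. 77. 84.]
(-0.14, -0.04) px [357. 164.] 14 min [ 0.006 -0.075  0.018] max [ 0.015 -0.072  0.021] col [73. 74. 81.]
32.1833
```

Two stones are confirmed in the pan at (0.031,-0.030) and (0.014,-0.071). A third is suspected at (0.044,-0.003), so I zoom in there.

Run:
```python
from h import *
o=np.zeros((600,800,3),np.uint8)
for k,(x,y,z) in enumerate([(.09,-.02,.33),(.12,-.07,.27)]):
    manip.move_linear(at(x,y,z),rate=.35); manip.dwell(.05); c=wrist()
    q=stand(cloud(c)); im=c["image"].astype(int)
    m=(im[...,2]-im[...,0]>4)&(im.sum(2)<300)&(q[...,0]>-.056)&(q[...,0]<.056)&(q[...,1]>-.19)&(q[...,1]<.06)&(q[...,2]>.006)&(q[...,2]<.06)
    n,l,s,ce=cv2.connectedComponentsWithStats(m.astype(np.uint8),connectivity=8)
    for i in range(1,n):
        if s[i,4]>=3: p=q[l==i]; print((x,y),"px",ce[i].round(),s[i,4],"min",p.min(0).round(3),"max",p.max(0).round(3), "col",im[l==i].mean(0).round())
    d=np.abs(q[...,0]-.04)+np.abs(q[...,1]+.02); d[~np.isfinite(d)]=9
    v,h=np.unravel_index(d.argmin(),d.shape); v=max(v-100,0); h=min(max(h-67,0),512-134); print(v,h)
    o[:,k*400:(k+1)*400]=cv2.resize(c["image"][v:v+200,h:h+134],(400,600),interpolation=cv2.INTER_CUBIC)
cv2.imwrite("pics/s7.png",o); print(manip.state()["clock"])
```

```text
(0.09, -0.02) px [226. 133.] 11 min [ 0.043 -0.008  0.016] max [ 0.045 -0.001  0.024] col [63. 64. 70.]
71 141
(0.12, -0.07) px [183. 120.] 61 min [ 0.026 -0.038  0.014] max [ 0.034 -0.021  0.023] col [62. 64. 71.]
(0.12, -0.07) px [175. 153.] 46 min [ 0.013 -0.077  0.016] max [ 0.021 -0.064  0.023] col [62. 64. 70.]
28 87
33.5833
```

View pics/s7.png

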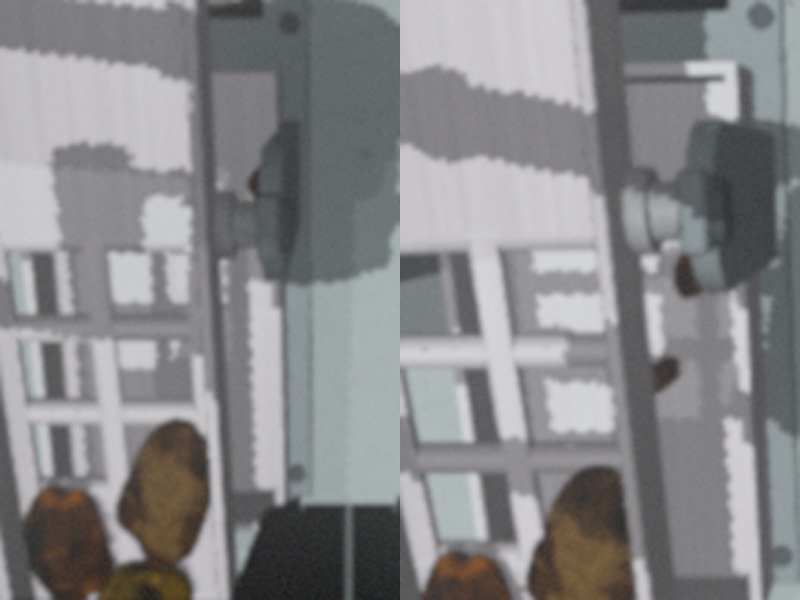

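Run:
```python
from h import *
for k,(x,y,z) in enumerate([(.075,.0,.33),(.06,.03,.33),(.08,.06,.33)]):
    manip.move_linear(at(x,y,z),rate=.35); manip.dwell(.05); c=wrist()
    q=stand(cloud(c)); im=c["image"].astype(int)
    m=(im[...,2]-im[...,0]>4)&(im.sum(2)<300)&(q[...,0]>-.056)&(q[...,0]<.06)&(q[...,1]>-.19)&(q[...,1]<.06)&(q[...,2]>.006)&(q[...,2]<.06)
    n,l,s,ce=cv2.connectedComponentsWithStats(m.astype(np.uint8),connectivity=8)
    for i in range(1,n):
        if s[i,4]>=3: p=q[l==i]; print((x,y),"px",ce[i].round(),s[i,4],"min",p.min(0).round(3),"max",p.max(0).round(3), "col",im[l==i].mean(0).round())
print(manip.state()["clock"])
```

```text
(0.075, 0.0) px [237. 146.] 39 min [ 0.042 -0.009  0.017] max [0.051 0.006 0.024] col [55. 57. 62.]
(0.075, 0.0) px [215. 190.] 6 min [ 0.011 -0.069  0.021] max [ 0.015 -0.067  0.023] col [68. 69. 74.]
(0.06, 0.03) px [249. 165.] 34 min [ 0.042 -0.008  0.016] max [0.051 0.007 0.025] col [56. 58. 64.]
(0.06, 0.03) px [226. 212.] 30 min [ 0.004 -0.076  0.018] max [ 0.018 -0.067  0.023] col [64. 65. 71.]
(0.08, 0.06) px [235. 186.] 22 min [ 0.044 -0.006  0.02 ] max [0.05  0.005 0.024] col [62. 64. 70.]
(0.08, 0.06) px [226. 200.] 42 min [ 0.03  -0.032  0.014] max [ 0.037 -0.018  0.022] col [71. 73. 82.]
(0.08, 0.06) px [211. 230.] 17 min [ 0.004 -0.076  0.019] max [ 0.012 -0.068  0.023] col [73. 74. 79.]
34.825
```

All three small stones lie in the pan: the third, at (0.046, 0.000), stands clear of the other two. Now I press the bridge slowly.

Run:
```python
from h import *
manip.move_linear(br_at(0,.1),rate=.3)
manip.move_linear(br_at(0,.004),rate=.12)
f0=manip.state()["contact_force"].copy()
sweep(br_at,0,.10,.15); print(manip.state()["clock"],(manip.state()["contact_force"]-f0).round(2))
def seen(tag):
    c=wrist(); q=stand(cloud(c)); im=c["image"].astype(int)
    m=(im[...,2]-im[...,0]>14)&(im.sum(2)<420)&(abs(q[...,0])<.045)&(q[...,1]<.16)&(q[...,1]>-.2)&(q[...,2]>.07)&(q[...,2]<.26)
    n,l,s,ce=cv2.connectedComponentsWithStats(m.astype(np.uint8))
    print(tag,round(manip.state()["clock"],1),[(int(s[i,4]),np.median(q[l==i],0).round(3).tolist()) for i in range(1,n) if s[i,4]>60])
for t in np.arange(.10,.38,.04):
    sweep(br_at,t,t+.04,.05); seen(round(t+.04,2))
manip.dwell(.6); seen("end"); print((manip.state()["contact_force"]-f0).round(2))
c=cams.capture("scene"); o=c["image"][130:300,130:330]; o=cv2.resize(o,(400,340),interpolation=cv2.INTER_CUBIC)
w=cv2.resize(cams.capture("wrist")["image"],(400,300)); 
p=np.zeros((340,800,3),np.uint8); p[:,:400]=o; p[:300,400:]=w; cv2.imwrite("pics/s8.png",p)
```

```text
37.7833 [ 0.61 -0.56  3.53]
0.14 38.8 []
0.18 39.8 []
0.22 40.8 []
0.26 41.8 []
0.3 42.8 []
0.34 43.8 []
0.38 44.8 []
0.42 45.8 []
end 46.4 []
[-0.5   0.55  7.21]
```

The wrist camera saw no stones from here, and the pressing force stayed low at 7 N. I let the sieve level and check the dish and deck from above.

Run:
```python
from h import *
sweep(br_at,.42,-.03,.25,.05)
manip.move_linear(br_at(0,.1),rate=.25)
def seen(c,tag):
    q=stand(cloud(c)); im=c["image"].astype(int)
    m=(im[...,2]-im[...,0]>12)&(im.sum(2)<420)&(abs(q[...,0])<.08)&(q[...,1]<.35)&(q[...,1]>-.2)&(q[...,2]>.003)&(q[...,2]<.19)
    n,l,s,ce=cv2.connectedComponentsWithStats(m.astype(np.uint8))
    print(tag,round(manip.state()["clock"],1),[(int(s[i,4]),np.median(q[l==i],0).round(3).tolist(),np.ptp(q[l==i][:,:2],axis=0).round(3).tolist()) for i in range(1,n) if s[i,4]>15])
manip.move_linear(at(0,-.06,.36),rate=.35); manip.dwell(.05); c1=wrist(); seen(c1,"mesh"); 
manip.move_linear(at(0,.17,.36),rate=.35); manip.dwell(.05); c2=wrist(); seen(c2,"dish")
c3=cams.capture("side"); seen(c3,"side")
o=np.zeros((600,800,3),np.uint8)
for k,c in enumerate((c1,c2)): o[:300,k*400:k*400+400]=cv2.resize(c["image"],(400,300),interpolation=cv2.INTER_AREA)
o[300:,:400]=cv2.resize(c3["image"][110:320,160:440],(400,300),interpolation=cv2.INTER_CUBIC)
o[300:,400:]=cv2.resize(c2["image"][0:200,130:397],(400,300),interpolation=cv2.INTER_CUBIC)
cv2.imwrite("pics/s9.png",o)
```

```text
mesh 51.0 [(20, [0.031, -0.023, 0.019], [0.009, 0.004])]
dish 51.9 [(101, [-0.001, 0.202, 0.027], [0.017, 0.024]), (386, [0.029, 0.189, 0.026], [0.03, 0.049]), (18, [-0.013, 0.205, 0.034], [0.006, 0.007]), (83, [-0.036, 0.2, 0.04], [0.013, 0.019]), (107, [-0.017, 0.188, 0.037], [0.025, 0.016])]
side 51.9 []
```

View pics/s9.png

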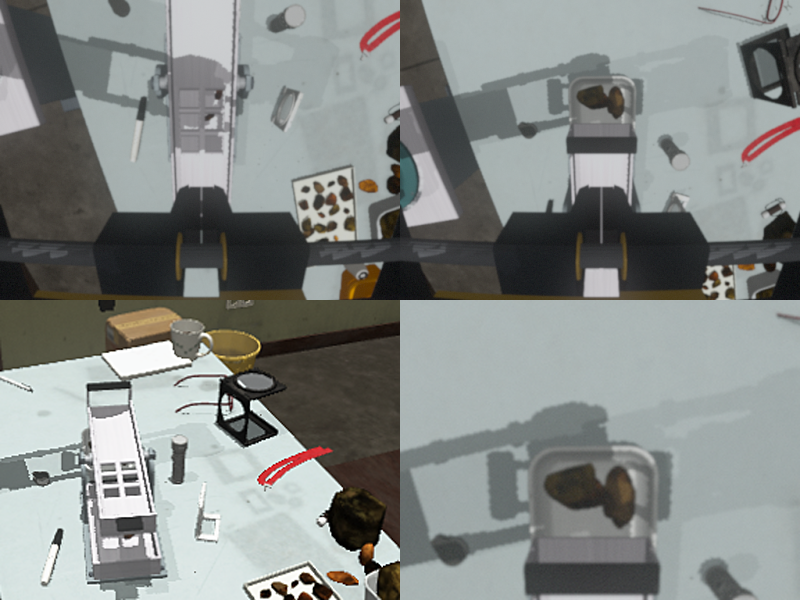

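The sieve is level and its deck and openings look empty. Two large stones are clearly in the dish, and the heights there (0.026 and 0.040) suggest a third beneath them. I check the landing and get closer to the dish, using numbers only.

Run:
```python
from h import *
def seen(c,tag,z0=.003):
    q=stand(cloud(c)); im=c["image"].astype(int); hsv=cv2.cvtColor(c["image"],cv2.COLOR_BGR2HSV)
    m=(im[...,2]-im[...,0]>10)&(im.sum(2)<450)&(abs(q[...,0])<.08)&(q[...,1]<.35)&(q[...,1]>-.2)&(q[...,2]>z0)&(q[...,2]<.19)
    n,l,s,ce=cv2.connectedComponentsWithStats(m.astype(np.uint8))
    for i in range(1,n):
        if s[i,4]>12: p=q[l==i]; print(tag,ce[i].round(),s[i,4],"med",np.median(p,0).round(3),"min",p.min(0).round(3),"max",p.max(0).round(3),"bgr",im[l==i].mean(0).round(),"hue",np.percentile(hsv[l==i][:,0],[10,50,90]))
    return q
for k,(x,y,z) in enumerate([(0,.2,.30),(-.09,.2,.30),(.09,.2,.30)]):
    manip.move_linear(at(x,y,z),rate=.35); manip.dwell(.05); c=wrist(); q=seen(c,"D%d"%k); np.savez(f"pics/d{k}.npz",q=q,im=c["image"])
    if k==0:
        P=q.reshape(-1,3); m=(abs(P[:,0])<.1)&(P[:,1]>.06)&(P[:,1]<.3)&(P[:,2]>.05)&(P[:,2]<.064); print("rim",cv2.minAreaRect(P[m,:2].astype(np.float32)*1000))
manip.move_linear(at(0,-.17,.36),rate=.45); manip.dwell(.05); c=wrist(); q=seen(c,"landing"); np.savez("pics/d9.npz",q=q,im=c["image"])
m=(abs(q[...,0])<.035)&(q[...,1]<-.11)&(q[...,1]>-.185)&(q[...,2]>.1); print("landing z",np.percentile(q[m][:,2],[1,50,99]),m.sum())
print(manip.state()["clock"])
```

```text
D0 [261. 155.] 1056 med [0.004 0.193 0.027] min [-0.044  0.159  0.014] max [0.042 0.215 0.043] bgr [46. 56. 63.] hue [13. 18. 23.]
rim ((1.0276412963867188, 180.66151428222656), (118.34818267822266, 106.31373596191406), 0.18445265293121338)
D1 [327. 156.] 1216 med [0.011 0.192 0.027] min [-0.044  0.16   0.005] max [0.041 0.215 0.043] bgr [60. 74. 85.] hue [13. 17. 22.]
D2 [190. 156.] 1509 med [0.001 0.193 0.028] min [-0.045  0.159  0.012] max [0.042 0.215 0.045] bgr [52. 66. 75.] hue [13. 18. 22.]
landing z [0.13646628 0.44383476 0.45193364] 34237
54.7417
```

Run:
```python
import numpy as np,cv2
for k in (0,1,2):
    d=np.load(f"pics/d{k}.npz"); q=d["q"]; im=d["im"].astype(int)
    m=(im[...,2]-im[...,0]>10)&(im.sum(2)<450)&(abs(q[...,0])<.055)&(q[...,1]<.23)&(q[...,1]>.09)&(q[...,2]>.003)&(q[...,2]<.08)
    p=q[m]; c=im[m]; h=cv2.cvtColor(d["im"],cv2.COLOR_BGR2HSV)[m][:,0]
    Z=np.full((8,12),-1); H=Z.copy()
    for i,y in enumerate(np.arange(.22,.155,-.008)[:8]):
        for j,x in enumerate(np.arange(-.048,.048,.008)):
            s=(abs(p[:,0]-x-.004)<.004)&(abs(p[:,1]-y+.004)<.004)
            if s.sum()>2: Z[i,j]=np.median(p[s,2])*1000; H[i,j]=np.median(h[s])
    print(k); print(np.hstack([Z,H]))
# any amber elsewhere beyond dish / beside
for f in ("d0","d1","d2","d9"):
    d=np.load(f"pics/{f}.npz"); q=d["q"]; im=d["im"].astype(int)
    m=(im[...,2]-im[...,0]>25)&(abs(q[...,0])<.25)&(q[...,1]<.5)&(q[...,1]>-.3)&(q[...,2]>.004)&(q[...,2]<.19)
    n,l,s,ce=cv2.connectedComponentsWithStats(m.astype(np.uint8))
    print(f,[(int(s[i,4]),np.median(q[l==i],0).round(3).tolist()) for i in range(1,n) if s[i,4]>20])
```

```text
0
[[-1 -1 -1 -1 -1 24 -1 -1 -1 -1 -1 -1 -1 -1 -1 -1 -1 22 -1 -1 -1 -1 -1 -1]
 [-1 38 37 35 33 27 20 -1 24 24 -1 -1 -1 23 21 21 20 20 21 -1 19 13 -1 -1]
 [40 40 39 38 35 30 24 25 26 26 26 -1 21 20 23 20 21 20 17 17 15 16 17 -1]
 [41 40 42 40 36 31 18 18 27 27 26 20 19 21 23 21 18 20 14 14 17 17 18 17]
 [-1 40 40 37 33 23 21 17 28 27 25 20 -1 23 19 20 21 16 13 15 16 17 16 15]
 [-1 -1 -1 -1 -1 -1 -1 -1 27 26 24 -1 -1 -1 -1 -1 -1 -1 -1 -1 18 16 18 -1]
 [-1 -1 -1 -1 -1 -1 -1 -1 24 23 22 -1 -1 -1 -1 -1 -1 -1 -1 -1 17 17 18 -1]
 [-1 -1 -1 -1 -1 -1 -1 -1 -1 21 20 -1 -1 -1 -1 -1 -1 -1 -1 -1 -1 16 17 -1]]
1
[[-1 -1 -1 -1 -1 21 -1 -1 -1 24 -1 -1 -1 -1 -1 -1 -1 21 -1 -1 -1 17 -1 -1]
 [38 37 38 35 33 26 -1 -1 24 24 22 -1 21 22 21 23 21 21 -1 -1 13 14 16 -1]
 [40 40 39 40 35 31 23 24 26 25 25 -1 20 21 22 25 21 19 15 16 15 16 16 -1]
 [41 40 41 40 36 31 16 23 27 26 26 -1 20 20 22 21 20 18 13 15 17 17 17 -1]
 [-1 39 38 36 34 23 20 26 28 27 25 20 -1 21 20 20 19 12 12 14 16 17 17 17]
 [-1 -1 35 -1 23 -1 -1 28 26 25 24 -1 -1 -1 17 -1 19 -1 -1 14 15 16 17 -1]
 [-1 -1 -1 -1 -1 -1 -1 -1 23 22 22 -1 -1 -1 -
[... 351 characters left out ...]
1 17 24 27 27 25 20 19 20 20 20 21 19 14 15 17 17 17 17]
 [-1 39 39 36 33 22 20 27 28 27 25 21 -1 21 19 19 19 14 13 14 16 17 17 17]
 [-1 -1 24 19 24 -1 -1 27 26 25 25 -1 -1 -1 18 17 13 -1 -1 16 16 17 16 -1]
 [-1 -1 -1 -1 -1 -1 -1 -1 24 22 22 -1 -1 -1 -1 -1 -1 -1 -1 -1 16 18 19 -1]
 [-1 -1 -1 -1 -1 -1 -1 -1 -1 20 20 -1 -1 -1 -1 -1 -1 -1 -1 -1 -1 16 16 -1]]
d0 [(28, [0.034, 0.18, 0.026]), (34, [0.247, -0.222, 0.015])]
d1 [(104, [-0.002, 0.197, 0.027]), (324, [0.026, 0.193, 0.026]), (26, [-0.038, 0.204, 0.039]), (26, [0.247, -0.22, 0.015])]
d2 [(37, [0.027, 0.208, 0.025]), (277, [-0.029, 0.193, 0.04]), (21, [-0.016, 0.206, 0.035]), (134, [0.027, 0.187, 0.028])]
d9 [(41, [0.247, -0.222, 0.015])]
```

The dish holds three stones with distinct hues: olive on top, red underneath it, and tan beside them. No amber is left on the sieve or table nearby, and the robot is clear, so I hand in.

```bash
python3 -c "
from h import *
print(order.close_job(), manip.state()['clock'])"
```

```text
the job is handed in; nothing more can be done
the job is handed in; nothing more can be done
```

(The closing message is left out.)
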